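# Dial the code on a lockbox's thumbwheels and draw its bolt

### The arm

A 6-joint arm with a two-finger parallel gripper is mounted at the origin on a cart in front of the work surface, level with it; the furniture and walls round the work are solid. World frame = base frame: x ahead of the robot, y to its left, z up, the work surface at z = 0. Lengths are in m, angles in rad, forces in N, time in s.
With the tool pointing down it reaches from about 0.35 to 0.8 m from the base axis. Payload 7.3 kg.
Tool frame: the origin (TCP) lies midway between the tips of the shut fingers; the grasp point (between the pads) lies 19 mm behind it (robot.pinch_z is the distance from the TCP to the grasp point, in m); z points along the fingers, y is the line along which they close (so a half turn about z gives the same grasp; the last joint's range is limited). The gripper opens to 85 mm and grips with 20 to 120 N. Pads are 22 mm wide; open, the fingers measure 114 mm over their backs; the gripper's body (76 mm by 85 mm) begins 54 mm behind the grasp point. The pads swing forward as they close: fully open they stand 13 mm farther back than shut.
Start: joints at [0.981, 0.342, 1.524, -0, 1.275, -0.146], TCP at [0.225, 0.474, 0.231] pointing down, gripper open.
Joint ranges: [-2.53, 2.53], [-0.77, 2.02], [0.04, 2.7], [-1, 4.14], [0.28, 2.66], [-3.11, 3.11]. Speed limits (rad/s): [2.57, 2.57, 3.14, 3.14, 3.14, 3.14].

### API

Orientations are given as a 3x3 rotation matrix whose columns are the frame's x, y, z axes.
In Python, from station import robot, eyes gives the robot as it stands. The module is installed in compiled form; this text tells all that it offers.
- The arm moves only by the tool send_rows, never from a script. Its argument "deltas" is a list of rows, each an object with "dr": the turn, a rotation vector about the tool's x, y, z in units of 180 degrees (1.0 is 180 degrees), a list of three; "translation": the shift along the tool's x, y, z in units of 300 mm (1.0 is 300 mm), a list of three; "fingers": the gripper's target within -1 to 1 (fully open at 1, half-way at 0, shut at -1). In form: [{"dr": [ax, ay, az], "translation": [dx, dy, dz], "fingers": fingers}, ...]. A call has 1 to 8 rows; each row is the pose to reach, as a shift and turn from the pose commanded when the call began, along the tool's axes at that moment, turning the shorter way round; what a row does not reach only later rows make up. A row lasts 1/12 s, in which the tool goes at most 41.7 mm and 7.16 degrees, less where a joint would pass 70% of its speed; a pose out of reach is approached as far as the arm can. A call with a number of a shift or a turn outside -1 to 1 is refused whole. A call with a gripper value outside its range is refused whole. The fingers move at their own pace and stop on an object; "newtons" is the grip in N (left out, the last holds). Time passes only in rows, so rows that repeat a pose let the fingers close. It gives the time, the measured TCP pose, the force, the opening and the grip force at its end, in the units of the state.
- robot.sense(): the state, without advancing time (a new reading comes with each control period).
- eyes.read_camera(name): name is "scene" or "top"; returns a dict with "img" (480x640x3 uint8, red, green, blue), "camera_matrix" (3x3 intrinsics, pixels), "R" (3x3) and "t" (3): a world point X has camera coordinates R X + t. Camera axes: x right, y down, z forward; pixel columns grow to the right and rows downward; lengths in m; the calibration is good to about 2 mm. A picture is of the moment at which its call begins. There is no depth.
- robot.job_done(): hands the job in; it is judged then, once.
The state is a dict: "time": time; "joint_positions": joint angles; "qvel": joint speeds; "tau": joint torques, N m; "tool_pos": TCP position; "tcp_rot": TCP orientation; "force": force on the tool from outside, world axes, zero at the start; "ft_torque": the same for the moment, N m; "gripper_width": finger opening in m; "gripper_force": force on a finger pad.
Only numpy, scipy, OpenCV 4.12 (cv2) and the standard library are available. Lean on these libraries where they do the work, as an engineer would, in place of code of your own. Each camera call takes 0.05 s, during which the arm holds its last target. There are 200 camera calls.

### The job

Unlock the grey steel tool lockbox: roll its thumbwheels until, from left to right as you face its front, four, two and three dots stand uppermost, then slide the bolt knob on its front deck all the way to the left. The middle wheel already shows its two, so do not roll it away, and press gently on the wheels, with no more than about 16 N. Leave the other things on the bench where they are.

Things in the scene. Friction and masses are not known exactly. Their poses are not given: they have to be found in the camera images.
- lockbox: low grey steel box fixed to the bench, 143 (x) by 190 (y) mm, flat deck 50 mm high. Origin: centre of its underside; x from its front to its back, y to its left, z up. Three thumbwheels stand 25 mm out of the deck, axle line at x = 20 mm, centres at y = 44, 0 and -44 mm, 20 mm free between rims. A 44 mm high steel keeper lug at its right end (x = -50, y to -118 mm).
- wheel_left (a joint): Value in rad: (number uppermost - 1) x 1.047; 4 uppermost is 3.142; starts between 1.2 and 2.3. Metal wheel, 60 mm diameter, 24 mm wide, axle along the box's y. One to six black dots, laid out as on dice (dots 5 mm), sit 60 degrees apart on the rim, a fine cross line between neighbours; the number on the crown is set. The value grows as the crown is rolled towards the box's back (+x).
- wheel_middle (a joint): Value in rad: (number uppermost - 1) x 1.047; 2 uppermost is 1.047; starts there, within 0.05. Same wheel. Each wheel stops 0.1 rad beyond 1 and 6 (no way round), drags with 0.12 N m (4 N at the rim) and stays where it is left. Moving towards +x brings the next higher number up from the front side.
- wheel_right (a joint): Value in rad: (number uppermost - 1) x 1.047; 3 uppermost is 2.094; starts between 2.94 and 4.0. Same wheel. A closed fingertip pressed on a crown and drawn along the box's x rolls the wheel by distance / 30 mm rad while it does not slip: friction is 0.75 or more, so press with 6 N or more. 15 mm from its top the round rim lies 4 mm lower: follow it, or the press changes.
- crown_left (a point): nominal top of the left wheel on its axle line, 75 mm above the bench, a fixed point of the box. The real crown stands anywhere from 5 mm below to 5 mm above it, differently for each wheel and not measured: feel for it. Each axle is sprung and dips under the finger: first at 2 N, then 5 N more per mm, 6 mm at most.
- crown_middle (a point): the same for the middle wheel (real crown up to 5 mm higher or lower)
- crown_right (a point): the same for the right wheel (real crown up to 5 mm higher or lower)
- bolt (a joint): the lock's bolt, value in m: 0 locked, 0.024 fully drawn (hard stop). It slides to the box's left (+y) against 3 N of friction and stays where it is left. While any wheel is more than about 0.2 to 0.3 rad off its code number the bolt catches after 4 mm; once drawn, it keeps the wheels from turning.
- bolt_knob (a point): centre of the top of the bolt's knob, an upright steel pin of 16 mm diameter that stands up to 26 mm above the deck (its lowest 4 mm thinner), at x = -50 mm and y = -30 mm of the lockbox when locked; it moves with the bolt. Free deck on both sides of it, 55 mm towards the right end
- tape_measure: bystander: yellow tape measure, 66 x 84 x 36 mm, standing to the left of the lockbox; origin under its centre
- wax_tin: bystander: round green tin, 86 mm across, 43 mm high; origin under its centre
- screw_jar: bystander: clear jar with a lid and screws in it, 66 mm across, 86 mm high; origin under its centre
- cork_block: bystander: cork sanding block, 62 x 112 x 38 mm; origin under its centre

How it is judged:
By the outcome, as a careful person would: the job done as asked, in the order asked, and still so for the second after the job is handed in, with the robot touching nothing.
It also fails if it takes over 67 s, if anything falls off the work surface, if the arm or the gripper's body presses on something with over 40 N, if the wrist force passes 120 N, or if a joint passes its speed limit or range.

## Working session

There is one attempt and no reset: what is moved stays moved. The work goes in short steps, Python scripts to look and compute and a tool call to move; the robot and the scene stay as the last step left them, time stands still between calls to the robot, and variables do not carry over. Pictures are saved under pics/ and viewed, at most 10 in all, crops included, and the job is handed in when it is done.

Besides the shell and the picture viewer there is one more tool, called after "Request:" as name([rows], argument=value, ...), one row to a line, values as JSON. send_rows: Moves the arm, as the interface text tells. Its arguments: {"type":"object","properties":{"deltas":{"type":"array"},"newtons":{"type":"number"}},"required":["deltas"]}

```bash
mkdir -p pics; python3 - <<'E'
from station import robot, eyes
import cv2,numpy as np
for n in("scene","top"):
    c=eyes.read_camera(n); cv2.imwrite(f"pics/{n}0.png",c["img"][:,:,::-1])
    np.savez(n+"0.npz",**c)
    print(n,c["camera_matrix"].round(1).tolist(),c["R"].round(3).tolist(),c["t"].round(3).tolist(), (-c["R"].T@c["t"]).round(3))
s=robot.sense(); print({k:np.round(v,3).tolist() for k,v in s.items()})
E
```

```text
scene [[444.2, 0.0, 321.8], [0.0, 444.2, 239.3], [0.0, 0.0, 1.0]] [[0.907, -0.422, 0.006], [-0.273, -0.596, -0.755], [0.322, 0.683, -0.656]] [-0.348, 0.286, 0.651] [ 0.184 -0.421  0.644]
top [[448.0, 0.0, 320.4], [0.0, 448.0, 238.2], [0.0, 0.0, 1.0]] [[-0.163, -0.987, -0.003], [-0.967, 0.16, -0.2], [0.198, -0.03, -0.98]] [0.253, 0.461, 0.831] [0.322 0.2   0.907]
{'time': 0.1, 'joint_positions': [0.981, 0.343, 1.525, 0.0, 1.275, -0.146], 'qvel': [-0.001, -0.002, -0.003, -0.001, 0.003, 0.0], 'tau': [0.003, -43.445, -24.649, 0.0, 0.005, 0.0], 'tool_pos': [0.225, 0.474, 0.231], 'tcp_rot': [[-0.903, 0.429, -0.001], [0.429, 0.903, -0.001], [0.0, -0.001, -1.0]], 'force': [0.14, -0.044, -0.378], 'ft_torque': [0.002, -0.009, 0.026], 'gripper_force': 0.0, 'gripper_width': 0.085}
```

View pics/scene0.png

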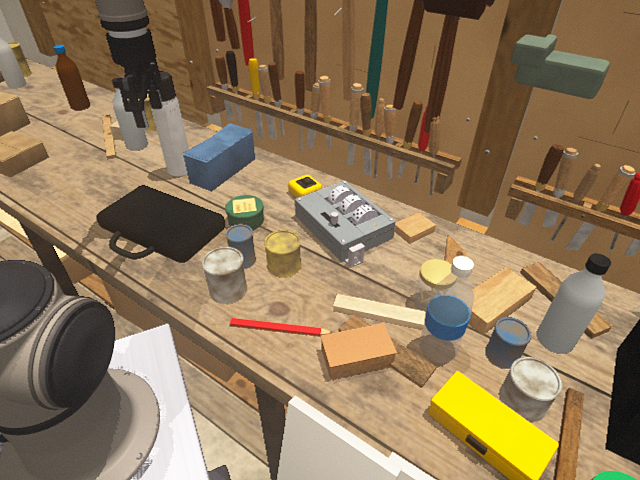

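View pics/top0.png

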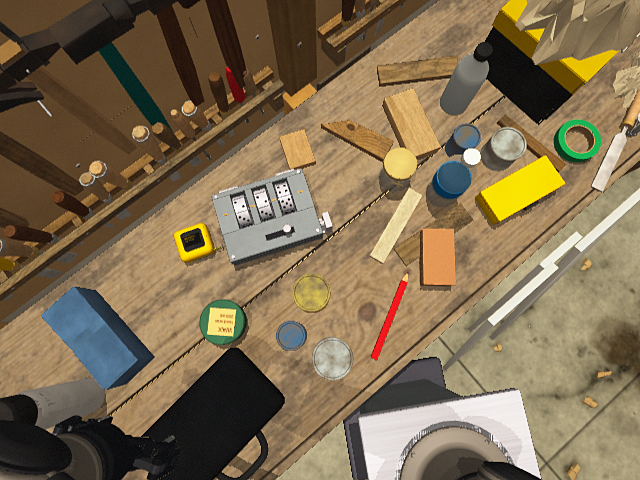

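The scene view shows the lockbox at about (345,218). In the top view it is at about (268,215), with the knob near (288,229), the lug near (326,220) and the wheels near (240,208), (263,203) and (283,197). Next I'll zoom in.

```bash
python3 - <<'E'
import cv2,numpy as np
a=np.load("top0.npz")["img"][155:275,200:340,::-1]; b=np.load("scene0.npz")["img"][165:285,280:420,::-1]
f=lambda i:cv2.resize(i,None,fx=5,fy=5,interpolation=cv2.INTER_CUBIC)
cv2.imwrite("pics/ca.png",f(a));cv2.imwrite("pics/cb.png",f(b))
E
```

```text
(no output)
```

View pics/ca.png

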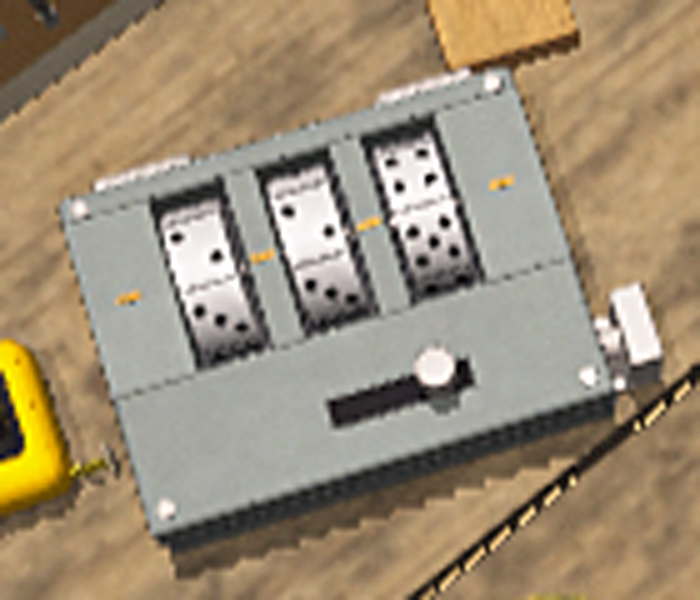

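View pics/cb.png

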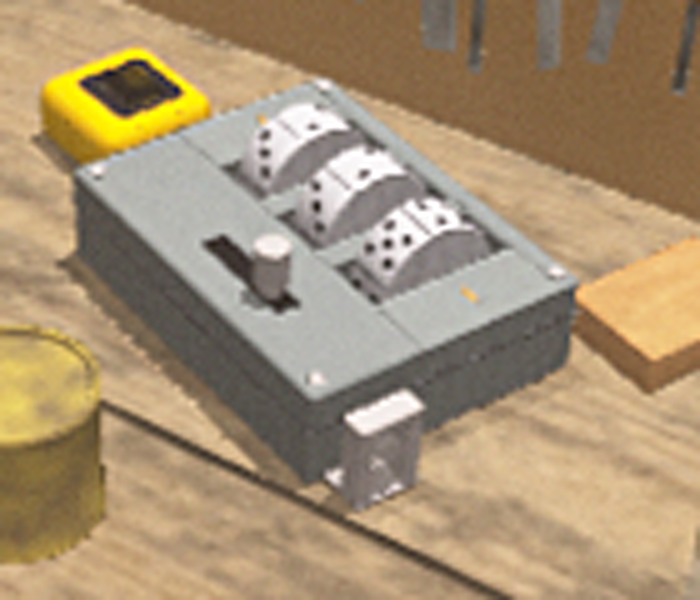

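The crops show the left wheel between 2 and 3, with the cross line at crop (207,287). The middle wheel is at 2, with its 2/3 line at (320,265), and the right wheel is between 4 and 5, with its line at (420,212). The knob top is at (435,367). Crop coordinates are 5×, offset (200,155) for top and (280,165) for scene.

```bash
cat >h.py <<'E'
import numpy as np
from scipy.optimize import least_squares,brentq
C={n:dict(np.load(n+"0.npz")) for n in("top","scene")}
OFF={"top":(200,155),"scene":(280,165)}
def ray(n,p):  # p in crop px
    c=C[n]; u=np.array(p)/5+np.array(OFF[n])-0.4
    d=c["R"].T@np.linalg.inv(c["camera_matrix"])@[u[0],u[1],1]
    return -c["R"].T@c["t"],d/np.linalg.norm(d)
def onz(n,p,z):
    o,d=ray(n,p); return o+d*(z-o[2])/d[2]
box=np.array([[71.5,95],[-71.5,95],[-71.5,-95],[71.5,-95]])/1e3 # BL,FL,FR,BR
E
cat > fit.py <<'E'
from h import *
T=[(62,200),(155,540),(612,398),(510,70)]; S=[(315,80),(78,172),(315,400),(578,285)]
PT=np.array([onz("top",p,.05)[:2] for p in T]);PS=np.array([onz("scene",p,.05)[:2] for p in S])
def place(q,b): c,s=np.cos(q[2]),np.sin(q[2]); return b@np.array([[c,s],[-s,c]])+q[:2]
for nm,P in(("top",PT),("scene",PS),("both",(PT+PS)/2)):
    r=least_squares(lambda q:(place(q,box)-P).ravel(),[*P.mean(0),.2])
    print(nm,r.x.round(4),"deg",np.degrees(r.x[2]).round(2),"res mm",(r.fun*1e3).round(1))
q=r.x; np.save("q.npy",q)
def loc(X): c,s=np.cos(q[2]),np.sin(q[2]); return np.r_[np.array([[c,s],[-s,c]])@(X[:2]-q[:2]),X[2]]
print("knob",(loc(onz("top",(435,367),.076))*1e3).round(1),(loc(onz("scene",(273,247),.076))*1e3).round(1))
print("orange",[(loc(onz("top",p,.05))*1e3).round(1) for p in((129,298),(262,256),(370,222),(502,182))])
W={"L":(1.5,(207,287),2,[(177,238),(217,256)],3,[(200,310),(220,320),(242,327)]),
"M":(1.5,(320,265),2,[(289,211),(329,231)],3,[(310,285),(330,293),(352,298)]),
"R":(3.5,(420,212),4,[(392,162),(422,153),(400,187),(430,178)],5,[(433,242)])}
for w,(ln,lp,a,ap,b,bp) in W.items():
  for h in(-5,0,5):
    out=[]
    for n,p in((ln,lp),(a-1,np.mean(ap,0)),(b-1,np.mean(bp,0))):
        o,d=ray("top",p)
        zc=.045+h/1e3
        f=lambda t:np.hypot(*((loc(o+d*t)-[.02,0,zc])[[0,2]]))-.03
        ts=np.linspace(.7,1,600); v=[f(t) for t in ts]; i=next((i for i in range(599) if v[i]>0>=v[i+1]),None)
        if i is None: out.append(None);continue
        X=loc(o+d*brentq(f,ts[i],ts[i+1])); out.append((round(n*1.0472+np.arctan2(X[0]-.02,X[2]-zc),3),round(X[1]*1e3,1)))
    print(w,h,out)
E
python3 fit.py
```

```text
top [0.5599 0.2713 0.1367] deg 7.83 res mm [-0.3  1.9  0.   2.2 -0.6 -2.6  0.9 -1.5]
scene [0.56   0.2685 0.155 ] deg 8.88 res mm [ 4.3  0.7 -4.5  1.1 -2.5 -2.4  2.7  0.5]
both [0.56   0.2699 0.1458] deg 8.35 res mm [ 2.   1.3 -2.2  1.7 -1.5 -2.5  1.8 -0.5]
knob [-44.5 -28.3  76. ] [-44.8 -30.4  76. ]
orange [array([25.5, 79. , 50. ]), array([26. , 24.2, 50. ]), array([ 26.3, -20.6,  50. ]), array([ 26.1, -75.6,  50. ])]
L -5 [(np.float64(1.382), np.float64(46.5)), (np.float64(1.444), np.float64(46.0)), (np.float64(1.454), np.float64(45.4))]
L 0 [(np.float64(1.332), np.float64(46.1)), (np.float64(1.377), np.float64(45.5)), (np.float64(1.403), np.float64(45.1))]
L 5 [(np.float64(1.283), np.float64(45.6)), (np.float64(1.313), np.float64(45.0)), (np.float64(1.352), np.float64(44.7))]
M -5 [(np.float64(1.226), np.float64(2.5)), (np.float64(1.316), np.float64(1.6)), (np.float64(1.361), np.float64(1.8))]
M 0 [(np.float64(1.177), np.float64(2.3)), (np.float64(1.255), np.float64(1.3)), (np.float64(1.309), np.float64(1.7))]
M 5 [(np.float64(1.128), np.float64(2.1)), (np.float64(1.196), np.float64(1.1)), (np.float64(1.255), np.float64(1.5))]
R -5 [(np.float64(3.596), np.float64(-40.6)), (np.float64(3.749), np.float64(-42.3)), (np.float64(3.697), np.float64(-42.0))]
R 0 [(np.float64(3.545), np.float64(-40.6)), (np.float64(3.665), np.float64(-42.2)), (np.float64(3.648), np.float64(-41.9))]
R 5 [(np.float64(3.495), np.float64(-40.6)), (np.float64(3.588), np.float64(-42.2)), (np.float64(3.599), np.float64(-41.9))]
```

```bash
sed -i 's|^q=r.x; .*|q=r.x.copy(); c,s=np.cos(q[2]),np.sin(q[2]); q[:2]+=np.array([[c,-s],[s,c]])@[.0057,.0016]; np.save("q.npy",q); print("q",q.round(4))|' fit.py
python3 fit.py | tail -n +4
cat > go.py <<'E'
import sys,numpy as np
from scipy.spatial.transform import Rotation as Ro
from station import robot
q=np.load("q.npy"); c,s=np.cos(q[2]),np.sin(q[2])
Rt=np.array([[-c,-s,0],[-s,c,0],[0,0,-1]])
B=np.array([[c,-s,0],[s,c,0],[0,0,1]])
def tgt(x,y,z): return np.r_[q[:2],0]+B@np.array([x,y,z])/1e3
S=robot.sense(); R=np.array(S["tcp_rot"]); p=np.array(S["tool_pos"])
print("t",S["time"],"box mm",((B.T@(p-np.r_[q[:2],0]))*1e3).round(1),"F",(B.T@S["force"]).round(2))
if len(sys.argv)>1:
    X=tgt(*map(float,sys.argv[1:4]))
    print("tr",(R.T@(X-p)/.3).round(4),"dr",(Ro.from_matrix(R.T@Rt).as_rotvec()/np.pi).round(4))
E
python3 go.py 10 44 120
```

```text
q [0.5654 0.2723 0.1458]
knob [-50.2 -29.9  76. ] [-50.5 -32.   76. ]
orange [array([19.8, 77.4, 50. ]), array([20.3, 22.6, 50. ]), array([ 20.6, -22.2,  50. ]), array([ 20.4, -77.2,  50. ])]
L -5 [(np.float64(1.2), np.float64(45.1)), (np.float64(1.224), np.float64(44.3)), (np.float64(1.25), np.float64(44.2))]
L 0 [(np.float64(1.151), np.float64(44.6)), (np.float64(1.166), np.float64(43.8)), (np.float64(1.194), np.float64(43.9))]
L 5 [(np.float64(1.101), np.float64(44.2)), (np.float64(1.109), np.float64(43.3)), (np.float64(1.135), np.float64(43.5))]
M -5 [(np.float64(1.042), np.float64(1.0)), (np.float64(1.112), np.float64(-0.1)), (np.float64(1.146), np.float64(0.4))]
M 0 [(np.float64(0.992), np.float64(0.8)), (np.float64(1.057), np.float64(-0.3)), (np.float64(1.085), np.float64(0.3))]
M 5 [(np.float64(0.941), np.float64(0.6)), (np.float64(1.003), np.float64(-0.5)), (np.float64(1.021), np.float64(0.1))]
R -5 [(np.float64(3.413), np.float64(-42.2)), (np.float64(3.489), np.float64(-43.8)), (np.float64(3.507), np.float64(-43.6))]
R 0 [(np.float64(3.363), np.float64(-42.2)), (np.float64(3.423), np.float64(-43.8)), (np.float64(3.455), np.float64(-43.6))]
R 5 [(np.float64(3.313), np.float64(-42.2)), (np.float64(3.36), np.float64(-43.7)), (np.float64(3.401), np.float64(-43.5))]
t 0.1 box mm [-307.3  248.8  230.7] F [ 0.13 -0.06 -0.38]
tr [-1.2586  0.0212  0.3686] dr [-0.0004 -0.0002 -0.1877]
```

The geometry is consistent with the task: the marks are at x=20, the knob is at (-50,-30) and the middle wheel is at about 1.05. Left reads about 1.2 and right about 3.42.

Request:
send_rows([
  {"dr": [0,0,-0.1877],"translation": [-0.95,0.02,0],"fingers": -1},
  {"dr": [0,0,-0.1877],"translation": [-0.95,0.02,0],"fingers": -1},
  {"dr": [0,0,-0.1877],"translation": [-0.95,0.02,0],"fingers": -1},
  {"dr": [0,0,-0.1877],"translation": [-0.95,0.02,0],"fingers": -1},
  {"dr": [0,0,-0.1877],"translation": [-0.95,0.02,0],"fingers": -1},
  {"dr": [0,0,-0.1877],"translation": [-0.95,0.02,0],"fingers": -1},
  {"dr": [0,0,-0.1877],"translation": [-0.95,0.02,0],"fingers": -1},
  {"dr": [0,0,-0.1877],"translation": [-0.95,0.02,0],"fingers": -1},
], newtons=40)

```text
time: 0.77
tool_pos: [0.4903, 0.3538, 0.2303]
tcp_rot: [[-0.99, -0.141, 0.001], [-0.141, 0.99, -0.002], [-0.001, -0.002, -1.0]]
force: [-0.9, -0.3, -0.4]
gripper_width: -0.0003
gripper_force: 0.0
```

```bash
python3 go.py 20 44 95
```

```text
t 0.7667 box mm [-62.4  91.5 230.3] F [-0.97 -0.18 -0.42]
tr [-0.2751 -0.1563  0.4515] dr [-0.0005  0.0003 -0.0014]
```

Request:
send_rows([
  {"dr": [-0.0005,0.0003,-0.0014],"translation": [-0.2751,-0.1563,0.25],"fingers": -1},
  {"dr": [-0.0005,0.0003,-0.0014],"translation": [-0.2751,-0.1563,0.25],"fingers": -1},
  {"dr": [-0.0005,0.0003,-0.0014],"translation": [-0.2751,-0.1563,0.4515],"fingers": -1},
  {"dr": [-0.0005,0.0003,-0.0014],"translation": [-0.2751,-0.1563,0.4515],"fingers": -1},
  {"dr": [-0.0005,0.0003,-0.0014],"translation": [-0.2751,-0.1563,0.4515],"fingers": -1},
  {"dr": [-0.0005,0.0003,-0.0014],"translation": [-0.2751,-0.1563,0.4515],"fingers": -1},
  {"dr": [-0.0005,0.0003,-0.0014],"translation": [-0.2751,-0.1563,0.4515],"fingers": -1},
  {"dr": [-0.0005,0.0003,-0.0014],"translation": [-0.2751,-0.1563,0.4515],"fingers": -1},
])

```text
time: 1.43
tool_pos: [0.5744, 0.3242, 0.099]
tcp_rot: [[-0.989, -0.151, 0.003], [-0.151, 0.989, 0.003], [-0.003, 0.003, -1.0]]
force: [-0.0, 0.4, 0.4]
gripper_width: 0.0002
gripper_force: 0.0
```

```bash
python3 go.py 20 44 82
```

```text
t 1.4333 box mm [16.5 50.  99. ] F [0.05 0.37 0.41]
tr [-0.0114 -0.0201  0.0565] dr [0.0009 0.0011 0.0018]
```

Request:
send_rows([
  {"dr": [0.0009,0.0011,0.0018],"translation": [-0.0114,-0.0201,0.04],"fingers": -1},
  {"dr": [0.0009,0.0011,0.0018],"translation": [-0.0114,-0.0201,0.04],"fingers": -1},
  {"dr": [0.0009,0.0011,0.0018],"translation": [-0.0114,-0.0201,0.04],"fingers": -1},
  {"dr": [0.0009,0.0011,0.0018],"translation": [-0.0114,-0.0201,0.04],"fingers": -1},
])

```text
time: 1.77
tool_pos: [0.5781, 0.3175, 0.0844]
tcp_rot: [[-0.99, -0.144, -0.004], [-0.144, 0.99, -0.002], [0.004, -0.001, -1.0]]
force: [0.2, 0.9, -0.3]
gripper_width: 0.0002
gripper_force: 0.0
```

```bash
python3 go.py 20 44 82
```

```text
t 1.7667 box mm [19.2 42.8 84.4] F [ 0.33  0.86 -0.32]
tr [-0.0027  0.0039  0.0079] dr [-0.0003 -0.0012 -0.0003]
```

Request:
send_rows([
  {"dr": [0,0,0],"translation": [-0.002,0.003,0.01],"fingers": -1},
  {"dr": [0,0,0],"translation": [-0.002,0.003,0.01],"fingers": -1},
  {"dr": [0,0,0],"translation": [-0.002,0.003,0.01],"fingers": -1},
  {"dr": [0,0,0],"translation": [-0.002,0.003,0.01],"fingers": -1},
])

```text
time: 2.1
tool_pos: [0.5786, 0.3184, 0.0809]
tcp_rot: [[-0.99, -0.144, -0.004], [-0.144, 0.99, -0.002], [0.004, -0.001, -1.0]]
force: [0.4, 0.6, 1.1]
gripper_width: 0.0001
gripper_force: 0.0
```

Request:
send_rows([
  {"dr": [0,0,0],"translation": [0,0,0.006],"fingers": -1},
  {"dr": [0,0,0],"translation": [0,0,0.006],"fingers": -1},
  {"dr": [0,0,0],"translation": [0,0,0.006],"fingers": -1},
])

```text
time: 2.35
tool_pos: [0.5785, 0.3183, 0.0789]
tcp_rot: [[-0.99, -0.144, -0.004], [-0.144, 0.99, -0.002], [0.005, -0.001, -1.0]]
force: [0.9, 0.1, -0.3]
gripper_width: 0.0002
gripper_force: 0.0
```

```bash
python3 go.py 20 44 82
```

```text
t 2.35 box mm [19.7 43.6 78.9] F [ 0.88  0.02 -0.32]
tr [-0.001   0.0014 -0.0104] dr [-0.0004 -0.0015 -0.0004]
```

Request:
send_rows([
  {"dr": [0,0,0],"translation": [0,0,0.005],"fingers": -1},
  {"dr": [0,0,0],"translation": [0,0,0.005],"fingers": -1},
  {"dr": [0,0,0],"translation": [0,0,0.005],"fingers": -1},
])

```text
time: 2.6
tool_pos: [0.5785, 0.3183, 0.0774]
tcp_rot: [[-0.99, -0.144, -0.004], [-0.144, 0.99, -0.002], [0.005, -0.001, -1.0]]
force: [0.2, -0.6, -0.7]
gripper_width: 0.0001
gripper_force: 0.0
```

Request:
send_rows([
  {"dr": [0,0,0],"translation": [0,0,0.004],"fingers": -1},
  {"dr": [0,0,0],"translation": [0,0,0.004],"fingers": -1},
  {"dr": [0,0,0],"translation": [0,0,0.004],"fingers": -1},
])

```text
time: 2.85
tool_pos: [0.5785, 0.3183, 0.0763]
tcp_rot: [[-0.99, -0.144, -0.004], [-0.144, 0.99, -0.002], [0.004, -0.001, -1.0]]
force: [-0.5, 0.1, 1.2]
gripper_width: -0.0002
gripper_force: 0.0
```

Request:
send_rows([
  {"dr": [0,0,0],"translation": [0,0,0.004],"fingers": -1},
  {"dr": [0,0,0],"translation": [0,0,0.004],"fingers": -1},
  {"dr": [0,0,0],"translation": [0,0,0.004],"fingers": -1},
])

```text
time: 3.1
tool_pos: [0.5785, 0.3183, 0.0751]
tcp_rot: [[-0.99, -0.144, -0.004], [-0.144, 0.99, -0.002], [0.005, -0.001, -1.0]]
force: [-0.3, -0.3, -0.0]
gripper_width: -0.0001
gripper_force: 0.0
```

Request:
send_rows([
  {"dr": [0,0,0],"translation": [0,0,0.003],"fingers": -1},
  {"dr": [0,0,0],"translation": [0,0,0.003],"fingers": -1},
  {"dr": [0,0,0],"translation": [0,0,0.003],"fingers": -1},
])

```text
time: 3.35
tool_pos: [0.5785, 0.3183, 0.0742]
tcp_rot: [[-0.99, -0.144, -0.004], [-0.144, 0.99, -0.002], [0.004, -0.001, -1.0]]
force: [1.1, 0.7, 0.8]
gripper_width: 0.0003
gripper_force: 0.0
```

Request:
send_rows([
  {"dr": [0,0,0],"translation": [0,0,0.004],"fingers": -1},
  {"dr": [0,0,0],"translation": [0,0,0.004],"fingers": -1},
  {"dr": [0,0,0],"translation": [0,0,0.004],"fingers": -1},
])

```text
time: 3.6
tool_pos: [0.5785, 0.3183, 0.073]
tcp_rot: [[-0.99, -0.144, -0.004], [-0.144, 0.99, -0.002], [0.005, -0.001, -1.0]]
force: [1.2, -1.1, 0.6]
gripper_width: 0.0001
gripper_force: 0.0
```

Request:
send_rows([
  {"dr": [0,0,0],"translation": [0,0,0.003],"fingers": -1},
  {"dr": [0,0,0],"translation": [0,0,0.003],"fingers": -1},
  {"dr": [0,0,0],"translation": [0,0,0.003],"fingers": -1},
])

```text
time: 3.85
tool_pos: [0.5785, 0.3183, 0.0721]
tcp_rot: [[-0.99, -0.144, -0.004], [-0.144, 0.99, -0.002], [0.004, -0.001, -1.0]]
force: [0.3, -0.7, -0.1]
gripper_width: 0.0001
gripper_force: 0.0
```

Request:
send_rows([
  {"dr": [0,0,0],"translation": [0,0,0.004],"fingers": -1},
  {"dr": [0,0,0],"translation": [0,0,0.004],"fingers": -1},
  {"dr": [0,0,0],"translation": [0,0,0.004],"fingers": -1},
])

```text
time: 4.1
tool_pos: [0.5787, 0.3184, 0.0711]
tcp_rot: [[-0.99, -0.144, -0.004], [-0.144, 0.99, -0.002], [0.004, -0.001, -1.0]]
force: [0.4, -0.1, 0.6]
gripper_width: -0.0002
gripper_force: 0.3
```

Request:
send_rows([
  {"dr": [0,0,0],"translation": [0,0,0.003],"fingers": -1},
  {"dr": [0,0,0],"translation": [0,0,0.003],"fingers": -1},
  {"dr": [0,0,0],"translation": [0,0,0.003],"fingers": -1},
])

```text
time: 4.35
tool_pos: [0.5787, 0.3184, 0.0705]
tcp_rot: [[-0.99, -0.144, -0.003], [-0.144, 0.99, -0.002], [0.004, -0.001, -1.0]]
force: [0.6, 0.2, 3.9]
gripper_width: -0.0
gripper_force: 1.7
```

Request:
send_rows([
  {"dr": [0,0,0],"translation": [0,0,0.004],"fingers": -1},
  {"dr": [0,0,0],"translation": [0,0,0.004],"fingers": -1},
  {"dr": [0,0,0],"translation": [0,0,0.004],"fingers": -1},
])

```text
time: 4.6
tool_pos: [0.5788, 0.3185, 0.0697]
tcp_rot: [[-0.99, -0.144, -0.003], [-0.144, 0.99, -0.001], [0.003, -0.001, -1.0]]
force: [-0.9, -1.0, 6.3]
gripper_width: 0.0003
gripper_force: 3.4
```

```bash
python3 go.py 20 44 82
```

```text
t 4.6 box mm [20.  43.7 69.7] F [-0.99 -0.87  6.29]
tr [ 0.0003  0.001  -0.0409] dr [-0.0003 -0.001  -0.0004]
```

Request:
send_rows([
  {"dr": [0,0,0],"translation": [0,0,0.003],"fingers": -1},
  {"dr": [0,0,0],"translation": [-0.007,0,0.003],"fingers": -1},
  {"dr": [0,0,0],"translation": [-0.014,0,0.003],"fingers": -1},
  {"dr": [0,0,0],"translation": [-0.02,0,0.003],"fingers": -1},
  {"dr": [0,0,0],"translation": [-0.02,0,0.003],"fingers": -1},
  {"dr": [0,0,0],"translation": [-0.02,0,0.003],"fingers": -1},
])

```text
time: 5.1
tool_pos: [0.5844, 0.3193, 0.0691]
tcp_rot: [[-0.99, -0.144, -0.004], [-0.144, 0.99, -0.002], [0.004, -0.001, -1.0]]
force: [-3.7, -0.3, 9.9]
gripper_width: -0.0002
gripper_force: 4.8
```

```bash
python3 go.py 20 44 82
```

```text
t 5.1 box mm [25.7 43.7 69.1] F [-3.71  0.28  9.9 ]
tr [ 0.0191  0.0009 -0.0429] dr [-0.0003 -0.0013 -0.0004]
```

Request:
send_rows([
  {"dr": [0,0,0],"translation": [-0.007,0,0.0],"fingers": -1},
  {"dr": [0,0,0],"translation": [-0.014,0,0.0],"fingers": -1},
  {"dr": [0,0,0],"translation": [-0.014,0,0.0],"fingers": -1},
  {"dr": [0,0,0],"translation": [-0.014,0,0.0],"fingers": -1},
])

```text
time: 5.43
tool_pos: [0.5886, 0.3199, 0.069]
tcp_rot: [[-0.99, -0.144, -0.004], [-0.144, 0.99, -0.002], [0.004, -0.001, -1.0]]
force: [-3.0, -0.4, 9.4]
gripper_width: 0.0001
gripper_force: 4.4
```

```bash
python3 go.py 20 44 82
```

```text
t 5.4333 box mm [29.9 43.7 69. ] F [-3.04 -0.01  9.44]
tr [ 0.0333  0.0009 -0.0432] dr [-0.0003 -0.0012 -0.0003]
```

The tip behaves as a flat ±11 mm face, and the wheel rolls with it at about 10 N. So I can use flat 20 mm strokes.

Request:
send_rows([
  {"dr": [0,0,0],"translation": [0,0,-0.02],"fingers": -1},
  {"dr": [0,0,0],"translation": [0,0,-0.02],"fingers": -1},
  {"dr": [0,0,0],"translation": [0.033,0,-0.02],"fingers": -1},
  {"dr": [0,0,0],"translation": [0.066,0,-0.02],"fingers": -1},
  {"dr": [0,0,0],"translation": [0.066,0,-0.014],"fingers": -1},
  {"dr": [0,0,0],"translation": [0.066,0,-0.008],"fingers": -1},
  {"dr": [0,0,0],"translation": [0.066,0,-0.004],"fingers": -1},
  {"dr": [0,0,0],"translation": [0.066,0,0],"fingers": -1},
])

```text
time: 6.1
tool_pos: [0.569, 0.3171, 0.0685]
tcp_rot: [[-0.99, -0.144, -0.005], [-0.144, 0.99, -0.002], [0.005, -0.001, -1.0]]
force: [-5.0, -0.7, 11.6]
gripper_width: -0.0003
gripper_force: 5.7
```

Request:
send_rows([
  {"dr": [0,0,0],"translation": [0,0,0],"fingers": -1},
  {"dr": [0,0,0],"translation": [0,0,0],"fingers": -1},
])

```text
time: 6.27
tool_pos: [0.5692, 0.3171, 0.0689]
tcp_rot: [[-0.99, -0.144, -0.004], [-0.144, 0.99, -0.002], [0.004, -0.001, -1.0]]
force: [-4.7, -1.9, 9.3]
gripper_width: 0.0003
gripper_force: 4.8
```

```bash
python3 go.py 20 44 82
```

```text
t 6.2667 box mm [10.3 43.7 68.9] F [-4.88 -1.19  9.31]
tr [-0.0321  0.0009 -0.0437] dr [-0.0003 -0.0014 -0.0004]
```

Request:
send_rows([
  {"dr": [0,0,0],"translation": [-0.011,0,0],"fingers": -1},
  {"dr": [0,0,0],"translation": [-0.022,0,0],"fingers": -1},
  {"dr": [0,0,0],"translation": [-0.033,0,0],"fingers": -1},
  {"dr": [0,0,0],"translation": [-0.044,0,0],"fingers": -1},
  {"dr": [0,0,0],"translation": [-0.055,0,0],"fingers": -1},
  {"dr": [0,0,0],"translation": [-0.066,0,0],"fingers": -1},
  {"dr": [0,0,0],"translation": [-0.066,0,0],"fingers": -1},
  {"dr": [0,0,0],"translation": [-0.066,0,0],"fingers": -1},
])

```text
time: 6.93
tool_pos: [0.5898, 0.3201, 0.0691]
tcp_rot: [[-0.99, -0.144, -0.002], [-0.144, 0.99, -0.001], [0.002, -0.001, -1.0]]
force: [-2.2, -0.9, 8.4]
gripper_width: -0.0005
gripper_force: 4.0
```

Request:
send_rows([
  {"dr": [0,0,0],"translation": [0,0,-0.02],"fingers": -1},
  {"dr": [0,0,0],"translation": [0,0,-0.02],"fingers": -1},
  {"dr": [0,0,0],"translation": [0.033,0,-0.02],"fingers": -1},
  {"dr": [0,0,0],"translation": [0.066,0,-0.02],"fingers": -1},
  {"dr": [0,0,0],"translation": [0.066,0,-0.02],"fingers": -1},
  {"dr": [0,0,0],"translation": [0.066,0,-0.012],"fingers": -1},
  {"dr": [0,0,0],"translation": [0.066,0,-0.005],"fingers": -1},
  {"dr": [0,0,0],"translation": [0.066,0,0],"fingers": -1},
])

```text
time: 7.6
tool_pos: [0.5699, 0.3172, 0.0686]
tcp_rot: [[-0.99, -0.144, -0.003], [-0.144, 0.99, -0.001], [0.003, -0.001, -1.0]]
force: [-3.6, -0.2, 11.1]
gripper_width: -0.0001
gripper_force: 5.6
```

```bash
python3 go.py 20 44 82
```

```text
t 7.6 box mm [11.  43.7 68.6] F [-3.55  0.31 11.08]
tr [-0.0298  0.0009 -0.0446] dr [-0.0002 -0.0009 -0.0004]
```

Request:
send_rows([
  {"dr": [0,0,0],"translation": [-0.011,0,0],"fingers": -1},
  {"dr": [0,0,0],"translation": [-0.022,0,0],"fingers": -1},
  {"dr": [0,0,0],"translation": [-0.033,0,0],"fingers": -1},
  {"dr": [0,0,0],"translation": [-0.044,0,0],"fingers": -1},
  {"dr": [0,0,0],"translation": [-0.055,0,0],"fingers": -1},
  {"dr": [0,0,0],"translation": [-0.064,0,0],"fingers": -1},
  {"dr": [0,0,0],"translation": [-0.064,0,0],"fingers": -1},
  {"dr": [0,0,0],"translation": [-0.064,0,0],"fingers": -1},
])

```text
time: 8.27
tool_pos: [0.5891, 0.32, 0.0691]
tcp_rot: [[-0.99, -0.144, -0.002], [-0.144, 0.99, -0.001], [0.002, -0.001, -1.0]]
force: [-2.5, -1.2, 8.3]
gripper_width: 0.0002
gripper_force: 4.2
```

```bash
python3 go.py 20 44 82
```

```text
t 8.2667 box mm [30.4 43.7 69.1] F [-2.63 -0.81  8.27]
tr [ 0.0348  0.0008 -0.0429] dr [-0.0002 -0.0008 -0.0005]
```

Request:
send_rows([
  {"dr": [0,0,0],"translation": [0,0,-0.04],"fingers": -1},
  {"dr": [0,0,0],"translation": [0,0,-0.1],"fingers": -1},
  {"dr": [0,0,0],"translation": [0.033,-0.1,-0.15],"fingers": -1},
  {"dr": [0,0,0],"translation": [0.033,-0.2,-0.15],"fingers": -1},
  {"dr": [0,0,0],"translation": [0.033,-0.293,-0.15],"fingers": -1},
  {"dr": [0,0,0],"translation": [0.033,-0.293,-0.15],"fingers": -1},
  {"dr": [0,0,0],"translation": [0.033,-0.293,-0.15],"fingers": -1},
  {"dr": [0,0,0],"translation": [0.033,-0.293,-0.15],"fingers": -1},
])

```text
time: 8.93
tool_pos: [0.5915, 0.2317, 0.1132]
tcp_rot: [[-0.99, -0.143, -0.004], [-0.143, 0.99, -0.001], [0.004, -0.001, -1.0]]
force: [0.1, 0.5, -0.6]
gripper_width: 0.0003
gripper_force: 0.0
```

```bash
python3 go.py 20 -44 83; python3 - <<'E'
from station import eyes
import cv2,numpy as np
a=eyes.read_camera("top"); b=eyes.read_camera("scene")
np.savez("top1.npz",**a); np.savez("scene1.npz",**b)
f=lambda i:cv2.resize(i[:,:,::-1],None,fx=5,fy=5,interpolation=cv2.INTER_CUBIC)
A=f(a["img"][170:245,220:300]);B=f(b["img"][170:245,310:390])
cv2.imwrite("pics/d.png",np.hstack([A,B]))
E
```

```text
t 8.9333 box mm [ 19.9 -44.  113.2] F [ 0.13  0.46 -0.55]
tr [-7.000e-04  1.000e-04  1.006e-01] dr [-0.0002 -0.0013 -0.0006]
```

View pics/d.png

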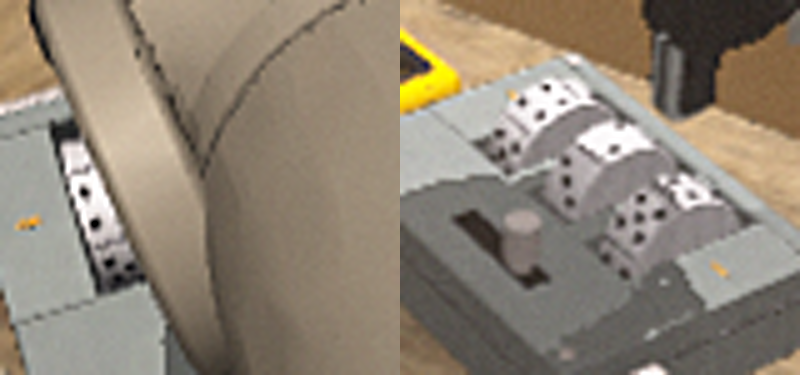

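The left wheel shows 4 nearly uppermost in the scene crop at (555,95). I'll measure it properly later. Next is the right wheel.

Request:
send_rows([
  {"dr": [0,0.0013,0],"translation": [-0.03,0,0.06],"fingers": -1},
  {"dr": [0,0.0013,0],"translation": [-0.03,0,0.09],"fingers": -1},
  {"dr": [0,0.0013,0],"translation": [-0.03,0,0.104],"fingers": -1},
  {"dr": [0,0.0013,0],"translation": [-0.03,0,0.104],"fingers": -1},
  {"dr": [0,0.0013,0],"translation": [-0.03,0,0.104],"fingers": -1},
])

```text
time: 9.45
tool_pos: [0.5993, 0.233, 0.0816]
tcp_rot: [[-0.989, -0.145, -0.009], [-0.145, 0.989, -0.003], [0.009, -0.001, -1.0]]
force: [-0.2, 0.4, 0.5]
gripper_width: -0.0003
gripper_force: 0.0
```

Request:
send_rows([
  {"dr": [0,0,0],"translation": [0,0,0.006],"fingers": -1},
  {"dr": [0,0,0],"translation": [0,0,0.006],"fingers": -1},
  {"dr": [0,0,0],"translation": [0,0,0.006],"fingers": -1},
])

```text
time: 9.7
tool_pos: [0.5999, 0.2327, 0.0805]
tcp_rot: [[-0.99, -0.144, -0.007], [-0.144, 0.99, -0.002], [0.008, -0.001, -1.0]]
force: [-0.1, 0.5, -0.2]
gripper_width: 0.0003
gripper_force: 0.0
```

Request:
send_rows([
  {"dr": [0,0,0],"translation": [0,0,0.005],"fingers": -1},
  {"dr": [0,0,0],"translation": [0,0,0.005],"fingers": -1},
  {"dr": [0,0,0],"translation": [0,0,0.005],"fingers": -1},
])

```text
time: 9.95
tool_pos: [0.5998, 0.2326, 0.0786]
tcp_rot: [[-0.99, -0.144, -0.008], [-0.144, 0.99, -0.002], [0.008, -0.001, -1.0]]
force: [-0.7, 0.5, 0.3]
gripper_width: 0.0004
gripper_force: 0.0
```

Request:
send_rows([
  {"dr": [0,-0.0025,0],"translation": [0,0,0.005],"fingers": -1},
  {"dr": [0,-0.0025,0],"translation": [0,0,0.005],"fingers": -1},
  {"dr": [0,-0.0025,0],"translation": [0,0,0.005],"fingers": -1},
])

```text
time: 10.2
tool_pos: [0.5996, 0.2326, 0.0769]
tcp_rot: [[-0.99, -0.144, -0.001], [-0.144, 0.99, -0.001], [0.001, -0.001, -1.0]]
force: [0.2, 0.8, 0.2]
gripper_width: 0.0001
gripper_force: 0.0
```

Request:
send_rows([
  {"dr": [0,0,0],"translation": [0,0,0.004],"fingers": -1},
  {"dr": [0,0,0],"translation": [0,0,0.004],"fingers": -1},
  {"dr": [0,0,0],"translation": [0,0,0.004],"fingers": -1},
])

```text
time: 10.45
tool_pos: [0.5998, 0.2326, 0.0758]
tcp_rot: [[-0.99, -0.144, -0.001], [-0.144, 0.99, -0.001], [0.001, -0.001, -1.0]]
force: [-0.7, -0.2, 0.5]
gripper_width: 0.0001
gripper_force: 0.0
```

Request:
send_rows([
  {"dr": [0,0,0],"translation": [0,0,0.004],"fingers": -1},
  {"dr": [0,0,0],"translation": [0,0,0.004],"fingers": -1},
  {"dr": [0,0,0],"translation": [0,0,0.004],"fingers": -1},
])

```text
time: 10.7
tool_pos: [0.5998, 0.2326, 0.0745]
tcp_rot: [[-0.99, -0.144, -0.001], [-0.144, 0.99, -0.001], [0.001, -0.001, -1.0]]
force: [0.0, 1.0, -0.6]
gripper_width: -0.0
gripper_force: 0.0
```

Request:
send_rows([
  {"dr": [0,0,0],"translation": [0,0,0.004],"fingers": -1},
  {"dr": [0,0,0],"translation": [0,0,0.004],"fingers": -1},
  {"dr": [0,0,0],"translation": [0,0,0.004],"fingers": -1},
])

```text
time: 10.95
tool_pos: [0.5997, 0.2326, 0.0733]
tcp_rot: [[-0.99, -0.144, -0.001], [-0.144, 0.99, -0.001], [0.001, -0.001, -1.0]]
force: [0.1, 0.7, 0.2]
gripper_width: 0.0
gripper_force: 0.0
```

Request:
send_rows([
  {"dr": [0,0,0],"translation": [0,0,0.004],"fingers": -1},
  {"dr": [0,0,0],"translation": [0,0,0.004],"fingers": -1},
  {"dr": [0,0,0],"translation": [0,0,0.004],"fingers": -1},
])

```text
time: 11.2
tool_pos: [0.5998, 0.2326, 0.0721]
tcp_rot: [[-0.99, -0.144, -0.001], [-0.144, 0.99, -0.001], [0.001, -0.001, -1.0]]
force: [-0.3, -0.6, -0.4]
gripper_width: 0.0001
gripper_force: 0.0
```

Request:
send_rows([
  {"dr": [0,0,0],"translation": [0,0,0.003],"fingers": -1},
  {"dr": [0,0,0],"translation": [0,0,0.003],"fingers": -1},
  {"dr": [0,0,0],"translation": [0,0,0.003],"fingers": -1},
])

```text
time: 11.45
tool_pos: [0.5999, 0.2326, 0.0714]
tcp_rot: [[-0.99, -0.144, -0.0], [-0.144, 0.99, -0.001], [0.0, -0.001, -1.0]]
force: [0.1, 0.1, 0.6]
gripper_width: -0.0001
gripper_force: 0.3
```

```bash
python3 go.py 20 -44 83
```

```text
t 11.45 box mm [ 28.4 -44.3  71.4] F [0.11 0.1  0.59]
tr [ 0.028   0.0009 -0.0386] dr [-0.0004 -0.0001 -0.0004]
```

Request:
send_rows([
  {"dr": [0,0,0],"translation": [0,0,0.003],"fingers": -1},
  {"dr": [0,0,0],"translation": [0,0,0.006],"fingers": -1},
  {"dr": [0,0,0],"translation": [0,0,0.006],"fingers": -1},
  {"dr": [0,0,0],"translation": [0,0,0.006],"fingers": -1},
])

```text
time: 11.78
tool_pos: [0.6001, 0.2327, 0.0703]
tcp_rot: [[-0.99, -0.144, 0.001], [-0.144, 0.99, -0.001], [-0.0, -0.001, -1.0]]
force: [-1.3, -0.3, 5.8]
gripper_width: 0.0001
gripper_force: 2.7
```

Request:
send_rows([
  {"dr": [0,0,0],"translation": [0,0,0.0025],"fingers": -1},
  {"dr": [0,0,0],"translation": [0,0,0.0025],"fingers": -1},
  {"dr": [0,0,0],"translation": [0,0,0.0025],"fingers": -1},
])

```text
time: 12.03
tool_pos: [0.6002, 0.2327, 0.0699]
tcp_rot: [[-0.99, -0.144, 0.001], [-0.144, 0.99, -0.001], [-0.001, -0.001, -1.0]]
force: [-1.4, -0.2, 6.3]
gripper_width: 0.0003
gripper_force: 3.6
```

```bash
python3 go.py 20 -44 83
```

```text
t 12.0333 box mm [ 28.7 -44.3  69.9] F [-1.45  0.06  6.29]
tr [ 0.0289  0.0008 -0.0437] dr [-0.0003  0.0002 -0.0004]
```

Request:
send_rows([
  {"dr": [0,0,0],"translation": [0,0,0.003],"fingers": -1},
  {"dr": [0,0,0],"translation": [0.01,0,0.003],"fingers": -1},
  {"dr": [0,0,0],"translation": [0.021,0,0.003],"fingers": -1},
  {"dr": [0,0,0],"translation": [0.032,0,0.003],"fingers": -1},
  {"dr": [0,0,0],"translation": [0.043,0,0.003],"fingers": -1},
  {"dr": [0,0,0],"translation": [0.054,0,0.003],"fingers": -1},
  {"dr": [0,0,0],"translation": [0.063,0,0.003],"fingers": -1},
  {"dr": [0,0,0],"translation": [0.063,0,0.003],"fingers": -1},
])

```text
time: 12.7
tool_pos: [0.5833, 0.2302, 0.0699]
tcp_rot: [[-0.99, -0.144, 0.006], [-0.144, 0.99, 0.0], [-0.006, -0.001, -1.0]]
force: [3.4, -0.6, 7.0]
gripper_width: -0.0002
gripper_force: 3.4
```

```bash
python3 go.py 20 -44 83
```

```text
t 12.7 box mm [ 11.6 -44.3  69.9] F [ 3.27 -1.05  6.96]
tr [-0.0283  0.001  -0.0436] dr [-0.0003  0.0019 -0.0004]
```

Request:
send_rows([
  {"dr": [0,0,0],"translation": [0,0,-0.02],"fingers": -1},
  {"dr": [0,0,0],"translation": [0,0,-0.02],"fingers": -1},
  {"dr": [0,0,0],"translation": [-0.033,0,-0.02],"fingers": -1},
  {"dr": [0,0,0],"translation": [-0.066,0,-0.02],"fingers": -1},
  {"dr": [0,0,0],"translation": [-0.066,0,-0.018],"fingers": -1},
  {"dr": [0,0,0],"translation": [-0.066,0,-0.01],"fingers": -1},
  {"dr": [0,0,0],"translation": [-0.066,0,-0.003],"fingers": -1},
  {"dr": [0,0,0],"translation": [-0.066,0,0.001],"fingers": -1},
])

```text
time: 13.37
tool_pos: [0.601, 0.2328, 0.0687]
tcp_rot: [[-0.99, -0.144, 0.002], [-0.144, 0.99, -0.001], [-0.001, -0.001, -1.0]]
force: [-0.4, -0.6, 11.9]
gripper_width: -0.0
gripper_force: 6.2
```

Request:
send_rows([
  {"dr": [0,0,0],"translation": [0,0,0],"fingers": -1},
  {"dr": [0,0,0],"translation": [0,0,0],"fingers": -1},
])

```text
time: 13.53
tool_pos: [0.601, 0.2328, 0.0692]
tcp_rot: [[-0.99, -0.144, 0.002], [-0.144, 0.99, -0.001], [-0.002, -0.001, -1.0]]
force: [-0.0, -1.1, 10.2]
gripper_width: 0.0001
gripper_force: 5.0
```

```bash
python3 go.py 20 -44 83
```

```text
t 13.5333 box mm [ 29.5 -44.3  69.2] F [-0.19 -1.08 10.23]
tr [ 0.0317  0.0008 -0.0461] dr [-0.0004  0.0006 -0.0003]
```

Request:
send_rows([
  {"dr": [0,0,0],"translation": [0.011,0,0],"fingers": -1},
  {"dr": [0,0,0],"translation": [0.022,0,0],"fingers": -1},
  {"dr": [0,0,0],"translation": [0.033,0,0],"fingers": -1},
  {"dr": [0,0,0],"translation": [0.044,0,0],"fingers": -1},
  {"dr": [0,0,0],"translation": [0.055,0,0],"fingers": -1},
  {"dr": [0,0,0],"translation": [0.067,0,0],"fingers": -1},
  {"dr": [0,0,0],"translation": [0.067,0,0],"fingers": -1},
  {"dr": [0,0,0],"translation": [0.067,0,0],"fingers": -1},
])

```text
time: 14.2
tool_pos: [0.5821, 0.23, 0.0694]
tcp_rot: [[-0.99, -0.144, 0.005], [-0.144, 0.99, -0.0], [-0.004, -0.001, -1.0]]
force: [2.7, -1.2, 8.7]
gripper_width: 0.0001
gripper_force: 4.1
```

```bash
python3 go.py 20 -44 83
```

```text
t 14.2 box mm [ 10.4 -44.3  69.4] F [ 2.53 -1.59  8.65]
tr [-0.0322  0.001  -0.0451] dr [-0.0003  0.0014 -0.0003]
```

Request:
send_rows([
  {"dr": [0,0,0],"translation": [0,0,-0.04],"fingers": -1},
  {"dr": [0,0,0],"translation": [0,0,-0.1],"fingers": -1},
  {"dr": [0,0,0],"translation": [0.1,-0.1,-0.2],"fingers": -1},
  {"dr": [0,0,0],"translation": [0.2,-0.2,-0.3],"fingers": -1},
  {"dr": [0,0,0],"translation": [0.3,-0.35,-0.4],"fingers": -1},
  {"dr": [0,0,0],"translation": [0.3,-0.5,-0.4],"fingers": -1},
  {"dr": [0,0,0],"translation": [0.3,-0.6,-0.4],"fingers": -1},
  {"dr": [0,0,0],"translation": [0.3,-0.7,-0.4],"fingers": -1},
])

```text
time: 14.87
tool_pos: [0.5196, 0.0204, 0.1888]
tcp_rot: [[-0.989, -0.146, 0.0], [-0.146, 0.989, -0.001], [-0.0, -0.001, -1.0]]
force: [1.2, 0.0, 0.7]
gripper_width: 0.0
gripper_force: 0.0
```

```bash
python3 go.py 20 -44 83; python3 - <<'E'
from station import eyes
import cv2,numpy as np
a=eyes.read_camera("top"); b=eyes.read_camera("scene")
np.savez("top1.npz",**a); np.savez("scene1.npz",**b)
f=lambda i:cv2.resize(i[:,:,::-1],None,fx=5,fy=5,interpolation=cv2.INTER_CUBIC)
A=f(a["img"][170:245,220:300]);B=f(b["img"][170:245,310:390])
cv2.imwrite("pics/e.png",np.hstack([A,B]))
E
```

```text
t 14.8667 box mm [ -81.9 -242.7  188.8] F [ 1.24 -0.14  0.7 ]
tr [-0.3397  0.6625  0.3519] dr [-0.0004  0.0001  0.0001]
```

View pics/e.png

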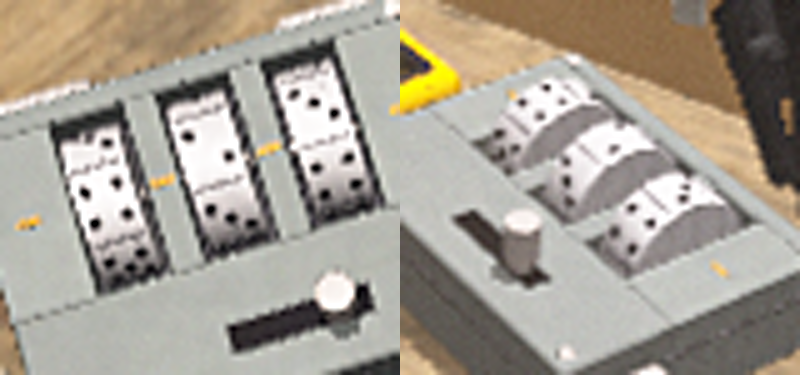

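Clear view in the top half of the picture. Left: 4 dots around (106,203), with cross lines at (92,160) and (118,240). Middle: 2 dots around (208,146), with lines at (197,113) and (217,187). Right: 3 dots around (315,103), with its 3/4 line at (320,147).

```bash
cat > ang.py <<'E'
from h import *
q=np.load("q.npy"); c,s=np.cos(q[2]),np.sin(q[2])
def loc(X): return np.r_[np.array([[c,s],[-s,c]])@(X[:2]-q[:2]),X[2]]
def ang(p,h):
    o,d=ray("top",np.array(p)+[100,75]); zc=.045+h/1e3
    f=lambda t:np.hypot(*((loc(o+d*t)-[.02,0,zc])[[0,2]]))-.03
    ts=np.linspace(.7,1,600); v=[f(t) for t in ts]; i=next(i for i in range(599) if v[i]>0>=v[i+1])
    X=loc(o+d*brentq(f,ts[i],ts[i+1])); return np.arctan2(X[0]-.02,X[2]-zc)
k=1.0472
for n,h,L in(("L",-4,[(2.5,(92,160)),(3.5,(118,240)),(3,(106,203))]),("M",-4,[(.5,(197,113)),(1.5,(217,187)),(1,(207.5,146))]),("M",0,[(.5,(197,113)),(1.5,(217,187)),(1,(207.5,146))]),
 ("R",-3.6,[(1.5,(307,70)),(2.5,(320,147)),(2,(314.7,103.3)),(3,(335,177))])):
    print(n,h,[round(m*k+ang(p,h),3) for m,p in L])
E
python3 ang.py
```

```text
L -4 [np.float64(2.983), np.float64(2.879), np.float64(2.875)]
M -4 [np.float64(1.162), np.float64(1.081), np.float64(1.107)]
M 0 [np.float64(1.089), np.float64(1.041), np.float64(1.063)]
R -3.6 [np.float64(2.457), np.float64(2.228), np.float64(2.284), np.float64(2.296)]
```

```bash
python3 go.py 24 -44 84
```

```text
t 14.9667 box mm [ -81.2 -246.9  188.1] F [-0.62  0.58  0.35]
tr [-0.3458  0.6799  0.3449] dr [-0.001   0.     -0.0023]
```

Request:
send_rows([
  {"dr": [0,0,-0.002],"translation": [-0.1,0.1,0.05],"fingers": -1},
  {"dr": [0,0,-0.002],"translation": [-0.2,0.22,0.1],"fingers": -1},
  {"dr": [0,0,-0.002],"translation": [-0.26,0.34,0.15],"fingers": -1},
  {"dr": [0,0,-0.002],"translation": [-0.3,0.46,0.18],"fingers": -1},
  {"dr": [0,0,-0.002],"translation": [-0.3458,0.57,0.22],"fingers": -1},
  {"dr": [0,0,-0.002],"translation": [-0.3458,0.68,0.25],"fingers": -1},
  {"dr": [0,0,-0.002],"translation": [-0.3458,0.68,0.33],"fingers": -1},
  {"dr": [0,0,-0.002],"translation": [-0.3458,0.68,0.345],"fingers": -1},
])

```text
time: 15.63
tool_pos: [0.5907, 0.2403, 0.0791]
tcp_rot: [[-0.988, -0.154, -0.008], [-0.154, 0.988, -0.003], [0.008, -0.002, -1.0]]
force: [-1.7, -0.8, -1.0]
gripper_width: 0.0001
gripper_force: 0.0
```

Request:
send_rows([
  {"dr": [0,0,0],"translation": [0,0,0],"fingers": -1},
  {"dr": [0,0,0],"translation": [0,0,0],"fingers": -1},
  {"dr": [0,0,0],"translation": [0,0,0],"fingers": -1},
])

```text
time: 15.88
tool_pos: [0.5951, 0.2371, 0.0848]
tcp_rot: [[-0.989, -0.149, 0.001], [-0.149, 0.989, -0.001], [-0.001, -0.001, -1.0]]
force: [-0.0, -0.4, 0.3]
gripper_width: -0.0
gripper_force: 0.0
```

```bash
python3 go.py 23.5 -44 75
```

```text
t 15.8833 box mm [ 24.3 -39.2  84.8] F [-0.1  -0.41  0.31]
tr [ 0.0027 -0.016   0.0326] dr [-0.0003  0.0004  0.0011]
```

Request:
send_rows([
  {"dr": [0,0,0.001],"translation": [0.003,-0.016,0.015],"fingers": -1},
  {"dr": [0,0,0.001],"translation": [0.003,-0.016,0.025],"fingers": -1},
  {"dr": [0,0,0.001],"translation": [0.003,-0.016,0.0326],"fingers": -1},
  {"dr": [0,0,0.001],"translation": [0.003,-0.016,0.0326],"fingers": -1},
  {"dr": [0,0,0.001],"translation": [0.003,-0.016,0.0326],"fingers": -1},
])

```text
time: 16.3
tool_pos: [0.5942, 0.2329, 0.0735]
tcp_rot: [[-0.989, -0.147, -0.001], [-0.147, 0.989, -0.001], [0.001, -0.001, -1.0]]
force: [-0.4, 0.6, 1.0]
gripper_width: 0.0001
gripper_force: 0.0
```

```bash
python3 go.py 23.5 -44 68.4
```

```text
t 16.3 box mm [ 22.8 -43.2  73.5] F [-0.33  0.64  0.98]
tr [-0.0024 -0.0025  0.0169] dr [-0.0004 -0.0002  0.0005]
```

Request:
send_rows([
  {"dr": [0,0,0],"translation": [-0.002,-0.002,0.005],"fingers": -1},
  {"dr": [0,0,0],"translation": [-0.002,-0.002,0.009],"fingers": -1},
  {"dr": [0,0,0],"translation": [-0.002,-0.002,0.012],"fingers": -1},
  {"dr": [0,0,0],"translation": [-0.002,-0.002,0.015],"fingers": -1},
  {"dr": [0,0,0],"translation": [-0.002,-0.002,0.015],"fingers": -1},
  {"dr": [0,0,0],"translation": [-0.002,-0.002,0.015],"fingers": -1},
])

```text
time: 16.8
tool_pos: [0.5953, 0.2327, 0.0701]
tcp_rot: [[-0.989, -0.147, 0.001], [-0.147, 0.989, -0.001], [-0.001, -0.001, -1.0]]
force: [-0.7, -1.1, 7.1]
gripper_width: 0.0
gripper_force: 3.3
```

```bash
python3 go.py 23.5 -44 68.4
```

```text
t 16.8 box mm [ 23.9 -43.6  70.1] F [-0.84 -0.99  7.08]
tr [ 0.0013 -0.0014  0.0055] dr [-0.0004  0.0003  0.0007]
```

Request:
send_rows([
  {"dr": [0,0,0],"translation": [0,0,0.003],"fingers": -1},
  {"dr": [0,0,0],"translation": [0,0,0.003],"fingers": -1},
  {"dr": [0,0,0],"translation": [0.007,0,0.003],"fingers": -1},
  {"dr": [0,0,0],"translation": [0.014,0,0.003],"fingers": -1},
  {"dr": [0,0,0],"translation": [0.021,0,0.003],"fingers": -1},
  {"dr": [0,0,0],"translation": [0.021,0,0.003],"fingers": -1},
  {"dr": [0,0,0],"translation": [0.021,0,0.003],"fingers": -1},
])

```text
time: 17.38
tool_pos: [0.5909, 0.232, 0.0701]
tcp_rot: [[-0.989, -0.147, 0.006], [-0.147, 0.989, -0.0], [-0.006, -0.001, -1.0]]
force: [2.7, -0.7, 6.5]
gripper_width: 0.0002
gripper_force: 3.3
```

```bash
python3 go.py 16 44 76
```

```text
t 17.3833 box mm [ 19.4 -43.6  70.1] F [ 2.6  -1.12  6.54]
tr [ 0.0107  0.292  -0.0201] dr [-0.0003  0.0018  0.0007]
```

Request:
send_rows([
  {"dr": [0,0.001,0],"translation": [0,0,-0.05],"fingers": -1},
  {"dr": [0,0.001,0],"translation": [0,0,-0.1],"fingers": -1},
  {"dr": [0,0.001,0],"translation": [0.005,0.1,-0.1],"fingers": -1},
  {"dr": [0,0.001,0],"translation": [0.005,0.2,-0.1],"fingers": -1},
  {"dr": [0,0.001,0],"translation": [0.005,0.292,-0.1],"fingers": -1},
  {"dr": [0,0.001,0],"translation": [0.005,0.292,-0.08],"fingers": -1},
  {"dr": [0,0.001,0],"translation": [0.005,0.292,-0.05],"fingers": -1},
  {"dr": [0,0.001,0],"translation": [0.005,0.292,-0.03],"fingers": -1},
])

```text
time: 18.05
tool_pos: [0.5737, 0.3176, 0.0755]
tcp_rot: [[-0.989, -0.148, -0.005], [-0.148, 0.989, -0.003], [0.005, -0.002, -1.0]]
force: [-0.2, -0.4, -0.1]
gripper_width: 0.0
gripper_force: 0.0
```

Request:
send_rows([
  {"dr": [0,0,0],"translation": [0,0,0],"fingers": -1},
  {"dr": [0,0,0],"translation": [0,0,0],"fingers": -1},
])

```text
time: 18.22
tool_pos: [0.5741, 0.3168, 0.0761]
tcp_rot: [[-0.989, -0.146, -0.005], [-0.146, 0.989, -0.003], [0.006, -0.002, -1.0]]
force: [0.6, -0.5, -0.1]
gripper_width: 0.0004
gripper_force: 0.0
```

```bash
python3 go.py 16 44 73.5
```

```text
t 18.2167 box mm [15.1 42.7 76.1] F [ 0.49 -0.55 -0.13]
tr [-0.003   0.0044  0.0086] dr [-0.0006 -0.0018  0.0002]
```

Request:
send_rows([
  {"dr": [0,-0.0018,0],"translation": [-0.003,0.004,0.009],"fingers": -1},
  {"dr": [0,-0.0018,0],"translation": [-0.003,0.004,0.014],"fingers": -1},
  {"dr": [0,-0.0018,0],"translation": [-0.003,0.004,0.018],"fingers": -1},
  {"dr": [0,-0.0018,0],"translation": [-0.003,0.004,0.021],"fingers": -1},
  {"dr": [0,-0.0018,0],"translation": [-0.003,0.004,0.023],"fingers": -1},
  {"dr": [0,-0.0018,0],"translation": [-0.003,0.004,0.023],"fingers": -1},
  {"dr": [0,-0.0018,0],"translation": [-0.003,0.004,0.023],"fingers": -1},
])

```text
time: 18.8
tool_pos: [0.5752, 0.3193, 0.0705]
tcp_rot: [[-0.989, -0.147, 0.003], [-0.147, 0.989, -0.001], [-0.003, -0.001, -1.0]]
force: [0.3, -1.5, 2.9]
gripper_width: 0.0001
gripper_force: 1.5
```

```bash
python3 go.py 23.5 44 69.2
```

```text
t 18.8 box mm [16.5 45.  70.5] F [ 0.03 -1.55  2.89]
tr [-0.0232 -0.0034  0.0045] dr [-0.0004  0.0008  0.0006]
```

Request:
send_rows([
  {"dr": [0,0,0],"translation": [0,0,0.004],"fingers": -1},
  {"dr": [0,0,0],"translation": [0,0,0.007],"fingers": -1},
  {"dr": [0,0,0],"translation": [0,0,0.007],"fingers": -1},
  {"dr": [0,0,0],"translation": [0,0,0.007],"fingers": -1},
])

```text
time: 19.13
tool_pos: [0.5753, 0.3194, 0.0692]
tcp_rot: [[-0.989, -0.147, 0.003], [-0.147, 0.989, -0.001], [-0.003, -0.001, -1.0]]
force: [-2.5, -2.1, 8.8]
gripper_width: 0.0001
gripper_force: 4.4
```

```bash
python3 go.py 23.5 44 69.2
```

```text
t 19.1333 box mm [16.7 45.1 69.2] F [-2.79 -1.7   8.83]
tr [-0.0227 -0.0037  0.0002] dr [-0.0004  0.0011  0.0006]
```

Request:
send_rows([
  {"dr": [0,0,0],"translation": [-0.007,0,0.001],"fingers": -1},
  {"dr": [0,0,0],"translation": [-0.014,0,0.001],"fingers": -1},
  {"dr": [0,0,0],"translation": [-0.021,0,0.001],"fingers": -1},
  {"dr": [0,0,0],"translation": [-0.026,0,0.001],"fingers": -1},
  {"dr": [0,0,0],"translation": [-0.026,0,0.001],"fingers": -1},
  {"dr": [0,0,0],"translation": [-0.026,0,0.001],"fingers": -1},
])

```text
time: 19.63
tool_pos: [0.5828, 0.3205, 0.069]
tcp_rot: [[-0.989, -0.147, 0.003], [-0.147, 0.989, -0.001], [-0.003, -0.001, -1.0]]
force: [-3.6, -2.6, 11.1]
gripper_width: -0.0002
gripper_force: 5.0
```

```bash
python3 go.py -50 -80 110
```

```text
t 19.6333 box mm [24.2 45.1 69. ] F [-3.92 -2.05 11.08]
tr [ 0.2479 -0.4167 -0.1367] dr [-0.0004  0.0009  0.0007]
```

Request:
send_rows([
  {"dr": [0,0,0],"translation": [0,0,-0.08],"fingers": -1},
  {"dr": [0,0,0],"translation": [0,0,-0.2],"fingers": -1},
  {"dr": [0,0,0],"translation": [0.05,-0.1,-0.3],"fingers": -1},
  {"dr": [0,0,0],"translation": [0.1,-0.22,-0.3],"fingers": -1},
  {"dr": [0,0,0],"translation": [0.15,-0.34,-0.3],"fingers": -1},
  {"dr": [0,0,0],"translation": [0.2,-0.46,-0.3],"fingers": -1},
  {"dr": [0,0,0],"translation": [0.25,-0.58,-0.3],"fingers": -1},
  {"dr": [0,0,0],"translation": [0.25,-0.7,-0.3],"fingers": -1},
])

```text
time: 20.3
tool_pos: [0.5365, 0.1007, 0.1577]
tcp_rot: [[-0.989, -0.148, -0.0], [-0.148, 0.989, -0.001], [0.0, -0.001, -1.0]]
force: [1.2, -0.0, -1.1]
gripper_width: -0.0001
gripper_force: 0.0
```

Request:
send_rows([
  {"dr": [0,0,0],"translation": [0,-0.1,0],"fingers": -1},
  {"dr": [0,0,0],"translation": [0,-0.26,0],"fingers": -1},
  {"dr": [0,0,0],"translation": [0,-0.26,0],"fingers": -1},
])

```text
time: 20.55
tool_pos: [0.5515, 0.0195, 0.1579]
tcp_rot: [[-0.99, -0.143, 0.003], [-0.143, 0.99, -0.003], [-0.003, -0.003, -1.0]]
force: [-0.5, -0.2, 0.2]
gripper_width: 0.0002
gripper_force: 0.0
```

```bash
python3 go.py -50 -80 110; python3 - <<'E'
from station import eyes
import cv2,numpy as np
a=eyes.read_camera("top"); b=eyes.read_camera("scene")
f=lambda i:cv2.resize(i[:,:,::-1],None,fx=5,fy=5,interpolation=cv2.INTER_CUBIC)
A=f(a["img"][170:245,220:300]);B=f(b["img"][170:245,310:390])
cv2.imwrite("pics/f.png",np.hstack([A,B]))
E
```

```text
t 20.55 box mm [ -50.5 -248.1  157.9] F [-0.56 -0.12  0.16]
tr [-0.      0.5609  0.1578] dr [-0.001   0.0009 -0.0006]
```

View pics/f.png

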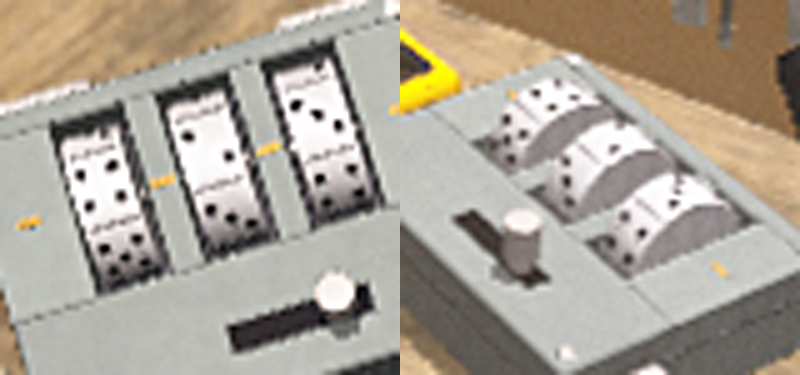

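Top half: left 4 dots centred at (100,185), with its 4/5 line at (113,223). Middle unchanged. Right 3 dots centred at (318,115), with its 3/4 line at (328,157).

```bash
python3 - <<'E'
import re
s=open('ang.py').read().split("k=1.0472")[0]
exec(s)
k=1.0472
for n,h,L in(("L",-4,[(2.5,(93,151)),(3.5,(113,223)),(3,(100,185))]),("R",-3.6,[(1.5,(308,83)),(2.5,(328,157)),(2,(317.7,115.3)),(3,(341,187))])):
    print(n,h,[round(float(m*k+ang(p,h)),3) for m,p in L])
E
python3 go.py -50 -75 90
```

```text
L -4 [3.131, 3.125, 3.122]
R -3.6 [2.122, 2.072, 2.11, 2.11]
t 20.65 box mm [ -50.6 -244.6  157.6] F [ 0.42  0.27 -0.19]
tr [-5.000e-04  5.654e-01  2.249e-01] dr [-0.0003  0.0006 -0.0006]
```

Request:
send_rows([
  {"dr": [0,0,0],"translation": [0,0.12,0.05],"fingers": -1},
  {"dr": [0,0,0],"translation": [0,0.25,0.1],"fingers": -1},
  {"dr": [0,0,0],"translation": [0,0.38,0.15],"fingers": -1},
  {"dr": [0,0,0],"translation": [0,0.5,0.18],"fingers": -1},
  {"dr": [0,0,0],"translation": [0,0.56,0.2],"fingers": -1},
  {"dr": [0,0,0],"translation": [0,0.565,0.2],"fingers": -1},
  {"dr": [0,0,0],"translation": [0,0.565,0.2],"fingers": -1},
  {"dr": [0,0,0],"translation": [0,0.565,0.2],"fingers": -1},
])

```text
time: 21.32
tool_pos: [0.5257, 0.1928, 0.0979]
tcp_rot: [[-0.989, -0.149, 0.002], [-0.149, 0.989, -0.001], [-0.002, -0.001, -1.0]]
force: [0.2, 0.3, 0.0]
gripper_width: -0.0004
gripper_force: 0.0
```

```bash
python3 go.py -50 -72 60
```

```text
t 21.3167 box mm [-50.8 -72.9  97.9] F [0.21 0.24 0.04]
tr [-0.0023  0.0032  0.1263] dr [-0.0004  0.0007  0.0011]
```

Request:
send_rows([
  {"dr": [0,0,0],"translation": [-0.002,0,0.05],"fingers": -1},
  {"dr": [0,0,0],"translation": [-0.002,0,0.09],"fingers": -1},
  {"dr": [0,0,0],"translation": [-0.002,0,0.115],"fingers": -1},
  {"dr": [0,0,0],"translation": [-0.002,0,0.124],"fingers": -1},
  {"dr": [0,0,0],"translation": [-0.002,0,0.124],"fingers": -1},
  {"dr": [0,0,0],"translation": [-0.002,0,0.124],"fingers": -1},
])

```text
time: 21.82
tool_pos: [0.527, 0.192, 0.061]
tcp_rot: [[-0.989, -0.146, 0.003], [-0.146, 0.989, -0.001], [-0.003, -0.001, -1.0]]
force: [0.2, 0.1, 0.3]
gripper_width: -0.0001
gripper_force: 0.0
```

Request:
send_rows([
  {"dr": [0,0,0],"translation": [0,0.02,0],"fingers": -1},
  {"dr": [0,0,0],"translation": [0,0.035,0],"fingers": -1},
  {"dr": [0,0,0],"translation": [0,0.05,0],"fingers": -1},
  {"dr": [0,0,0],"translation": [0,0.06,0],"fingers": -1},
  {"dr": [0,0,0],"translation": [0,0.06,0],"fingers": -1},
])

```text
time: 22.23
tool_pos: [0.5237, 0.2112, 0.0607]
tcp_rot: [[-0.989, -0.148, 0.003], [-0.148, 0.989, -0.001], [-0.002, -0.001, -1.0]]
force: [-0.0, -0.5, -0.1]
gripper_width: -0.0002
gripper_force: 0.0
```

```bash
python3 go.py -50 -72 60
```

```text
t 22.2333 box mm [-50.1 -54.5  60.7] F [-0.11 -0.52 -0.14]
tr [-0.     -0.0584  0.0023] dr [-0.0003  0.0008  0.001 ]
```

Request:
send_rows([
  {"dr": [0,0,0],"translation": [0,0.01,0],"fingers": -1},
  {"dr": [0,0,0],"translation": [0,0.02,0],"fingers": -1},
  {"dr": [0,0,0],"translation": [0,0.03,0],"fingers": -1},
  {"dr": [0,0,0],"translation": [0,0.03,0],"fingers": -1},
])

```text
time: 22.57
tool_pos: [0.5225, 0.2193, 0.0605]
tcp_rot: [[-0.989, -0.147, 0.002], [-0.147, 0.989, -0.001], [-0.002, -0.001, -1.0]]
force: [0.4, -2.0, -0.1]
gripper_width: 0.0005
gripper_force: 0.8
```

Request:
send_rows([
  {"dr": [0,0,0],"translation": [0,0.01,0],"fingers": -1},
  {"dr": [0,0,0],"translation": [0,0.02,0],"fingers": -1},
  {"dr": [0,0,0],"translation": [0,0.02,0],"fingers": -1},
])

```text
time: 22.82
tool_pos: [0.5216, 0.2254, 0.0605]
tcp_rot: [[-0.989, -0.147, 0.002], [-0.147, 0.989, -0.001], [-0.002, -0.001, -1.0]]
force: [-0.9, -2.6, 1.0]
gripper_width: -0.0001
gripper_force: 1.0
```

```bash
python3 go.py -50 -72 60
```

```text
t 22.8167 box mm [-50.1 -40.1  60.5] F [-1.23 -2.49  0.96]
tr [-0.0002 -0.1065  0.0017] dr [-0.0003  0.0006  0.0007]
```

Request:
send_rows([
  {"dr": [0,0,0],"translation": [0,0.01,0],"fingers": -1},
  {"dr": [0,0,0],"translation": [0,0.02,0],"fingers": -1},
  {"dr": [0,0,0],"translation": [0,0.03,0],"fingers": -1},
  {"dr": [0,0,0],"translation": [0,0.03,0],"fingers": -1},
  {"dr": [0,0,0],"translation": [0,0.03,0],"fingers": -1},
])

```text
time: 23.23
tool_pos: [0.5202, 0.2345, 0.0605]
tcp_rot: [[-0.989, -0.148, 0.002], [-0.148, 0.989, -0.0], [-0.002, -0.001, -1.0]]
force: [0.3, -0.7, 1.0]
gripper_width: -0.0
gripper_force: 0.2
```

```bash
python3 go.py -50 -72 60
```

```text
t 23.2333 box mm [-50.2 -30.9  60.5] F [ 0.19 -0.69  1.04]
tr [-0.0002 -0.137   0.0016] dr [-0.0002  0.0007  0.0007]
```

Request:
send_rows([
  {"dr": [0,0,0],"translation": [0,0.007,0],"fingers": -1},
  {"dr": [0,0,0],"translation": [0,0.01,0],"fingers": -1},
  {"dr": [0,0,0],"translation": [0,0.01,0],"fingers": -1},
])

```text
time: 23.48
tool_pos: [0.5198, 0.237, 0.0604]
tcp_rot: [[-0.989, -0.147, 0.002], [-0.147, 0.989, -0.001], [-0.002, -0.001, -1.0]]
force: [-0.1, -1.4, 0.7]
gripper_width: 0.0002
gripper_force: 1.0
```

Request:
send_rows([
  {"dr": [0,0,0],"translation": [0,0.007,0],"fingers": -1},
  {"dr": [0,0,0],"translation": [0,0.007,0],"fingers": -1},
  {"dr": [0,0,0],"translation": [0,0.007,0],"fingers": -1},
])

```text
time: 23.73
tool_pos: [0.5197, 0.2382, 0.0604]
tcp_rot: [[-0.989, -0.147, 0.002], [-0.147, 0.989, -0.002], [-0.002, -0.003, -1.0]]
force: [1.1, -6.6, 1.8]
gripper_width: -0.0001
gripper_force: 3.3
```

```bash
python3 go.py -50 -72 60
```

```text
t 23.7333 box mm [-50.2 -27.2  60.4] F [ 0.11 -6.69  1.79]
tr [-0.0002 -0.1495  0.0019] dr [-0.0008  0.0005  0.0007]
```

Request:
send_rows([
  {"dr": [0,0,0],"translation": [0,0.007,0],"fingers": -1},
  {"dr": [0,0,0],"translation": [0,0.007,0],"fingers": -1},
  {"dr": [0,0,0],"translation": [0,0.007,0],"fingers": -1},
])

```text
time: 23.98
tool_pos: [0.5196, 0.2386, 0.0605]
tcp_rot: [[-0.989, -0.147, 0.002], [-0.147, 0.989, -0.005], [-0.001, -0.005, -1.0]]
force: [1.5, -14.5, 2.1]
gripper_width: -0.0001
gripper_force: 7.0
```

Request:
send_rows([
  {"dr": [0,0,0],"translation": [0,-0.02,0],"fingers": -1},
  {"dr": [0,0,0],"translation": [0,-0.06,0],"fingers": -1},
  {"dr": [0,0,0],"translation": [0,-0.08,-0.06],"fingers": -1},
  {"dr": [0,0,0],"translation": [0,-0.08,-0.18],"fingers": -1},
  {"dr": [0,0,0],"translation": [0,-0.15,-0.3],"fingers": -1},
  {"dr": [0,0,0],"translation": [0,-0.28,-0.3],"fingers": -1},
  {"dr": [0,0,0],"translation": [0,-0.4,-0.3],"fingers": -1},
  {"dr": [0,0,0],"translation": [0,-0.52,-0.3],"fingers": -1},
])

```text
time: 24.65
tool_pos: [0.5423, 0.0856, 0.1516]
tcp_rot: [[-0.989, -0.148, 0.004], [-0.148, 0.989, -0.0], [-0.004, -0.001, -1.0]]
force: [0.4, -0.6, -0.7]
gripper_width: 0.0004
gripper_force: 0.0
```

Request:
send_rows([
  {"dr": [0,0,0],"translation": [0,-0.1,0],"fingers": -1},
  {"dr": [0,0,0],"translation": [0,-0.2,0],"fingers": -1},
  {"dr": [0,0,0],"translation": [0,-0.2,0],"fingers": -1},
  {"dr": [0,0,0],"translation": [0,-0.2,0],"fingers": -1},
])

```text
time: 24.98
tool_pos: [0.551, 0.0261, 0.1506]
tcp_rot: [[-0.99, -0.144, 0.002], [-0.144, 0.99, -0.0], [-0.002, -0.0, -1.0]]
force: [0.2, 1.1, 0.3]
gripper_width: 0.0001
gripper_force: 0.0
```

```bash
python3 go.py; python3 - <<'E'
from station import eyes
import cv2,numpy as np
a=eyes.read_camera("top"); b=eyes.read_camera("scene")
f=lambda i:cv2.resize(i[:,:,::-1],None,fx=5,fy=5,interpolation=cv2.INTER_CUBIC)
A=f(a["img"][170:245,220:300]);B=f(b["img"][170:245,310:390])
cv2.imwrite("pics/g.png",np.hstack([A,B]))
E
```

```text
t 24.9833 box mm [ -50.  -241.6  150.6] F [0.36 1.09 0.29]
```

View pics/g.png

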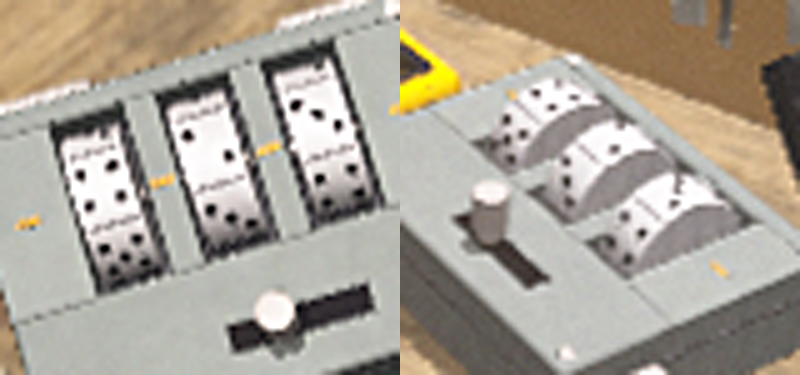

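The knob moved from about (334,292) to (276,312) in the crop, which is about 24 mm, so it is at its hard stop. The wheels still show 4-2-3 and the robot is clear.

```bash
python3 -c "
from station import robot
print(robot.job_done())"
```

```text
the job is handed in; nothing more can be done
None
```

The lockbox is unlocked and the job is handed in: the wheels show 4-2-3, the bolt is drawn about 24 mm to its stop, wheel presses read at most about 12 N, and nothing else was touched.

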